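# Set the fume extraction lever to full and lock it

### The arm

A 6-joint arm with a two-finger parallel gripper is mounted at the origin on a cart in front of the work surface, level with it; the furniture and walls round the work are solid. World frame = base frame: x ahead of the robot, y to its left, z up, the work surface at z = 0. Lengths are in mm, angles in rad, forces in N, time in s.
With the tool pointing down it reaches from about 200 to 875 mm from the base axis. Payload 3.4 kg.
Tool frame: the origin (TCP) lies between the finger pads; the fingertips stand 25 mm ahead of it and the grasp point (between the pads) lies 6 mm ahead of it; z points along the fingers, y is the line along which they close (so a half turn about z gives the same grasp; the last joint's range is limited). The gripper opens to 94 mm and grips with 3 to 60 N. Pads are 16 mm wide; open, the fingers measure 119 mm over their backs; the gripper's body (75 mm by 177 mm) begins 78 mm behind the grasp point.
Start: joints at [1.107, 0.276, 1.505, -0, 1.361, -0.121], TCP at [193.29, 541.573, 230.493] pointing down, gripper open.
Joint ranges: [-2.89, 2.89], [-0.75, 2.08], [0.22, 2.7], [-1.18, 4.32], [0.11, 2.71], [-2.7, 2.7]. Speed limits (rad/s): [2.57, 2.57, 3.14, 3.14, 3.14, 3.14].

### API

Orientations are given as a unit quaternion [w, x, y, z].
In Python, from plant import state, get_image, sign_off gives the robot as it stands.
- The arm moves only by the tool jog_arm, never from a script. Its argument "targets" is a list of rows, each an object with "rot": the turn, a rotation vector about the world's x, y, z scaled (see below), a list of three; "delta_pos": the shift along the world's x, y, z scaled (see below), a list of three; "hand": the opening, from 0 (shut) to 1 (fully open). In form: [{"rot": [rx, ry, rz], "delta_pos": [x, y, z], "hand": hand}, ...]. A call has 1 to 20 rows; each row shifts and turns the commanded pose from where the row before left it; what a row does not reach is not made up. The controller multiplies each number of a shift by 1 m and each number of a turn by 1.5 rad. A row lasts 1/10 s, in which the tool goes at most 50 mm and 8.59 degrees, less where a joint would pass 70% of its speed; a pose out of reach is approached as far as the arm can. A call with a number of a shift or a turn outside -1 to 1 is refused whole. A call with a gripper value outside its range is refused whole. The fingers move at their own pace and stop on an object; the grip force is fixed at half the most. Time passes only in rows, so rows that do not move let the fingers close. It gives the time, the measured TCP pose, the force, the opening and the grip force at its end, in the units of the state.
- state(): the state, without advancing time (a new reading comes with each control period).
- get_image(name): name is "scene" or "top" or "wrist"; returns a dict with "frame" (480x640x3 uint8, red, green, blue), "z_map" (480x640 float32, mm along the optical axis (not along the pixel's ray), 0 where there is no reading), "vfov" (degrees; the focal length in pixels is half the picture's height over the tangent of half this angle, whatever the lens; pixels are square), "cx", "cy" (the principal point, pixels), "position" and "rotation" of the camera in the world; the wrist camera has in their place "hand_eye" (4x4, takes a point from camera to tool coordinates, whose origin is the TCP and whose axes are the flange's). Camera axes: x right, y up, looking along -z (the intrinsics and any distortion apply to the point x, -y, -z); pixel columns grow to the right and rows downward; lengths in mm; the calibration is good to about 2 mm. A picture is of the moment at which its call begins: read the wrist's pose just before it.
- sign_off(): hands the job in; it is judged then, once.
The state is a dict: "t": time; "joints": joint angles; "joint_vel": joint speeds; "effort": joint torques, N m; "eef_pos": TCP position; "ee_rot": TCP orientation; "ft_force": force on the tool from outside, world axes, zero at the start; "moment": the same for the moment, N m; "width": finger opening in mm; "grip_force": force on a finger pad.
Only numpy, scipy, OpenCV 4.12 (cv2) and the standard library are available. Lean on these libraries where they do the work, as an engineer would, in place of code of your own. Each camera call takes 0.05 s, during which the arm holds its last target. There are 200 camera calls.

### The job

Set the fume extraction to full on the bench control unit whose lever has a crossbar (T) handle: push the upright pin of its steel stop away from you to swing the stop clear of the lever slot, push the lever away from you past its first notch all the way to its far end position, then push the pin back so that the stop lies fully across the slot again, behind the lever. Use pushes of the fingertips only; lift nothing, and leave the ball-knob unit and the loose parts as they are.

Things in the scene. Friction and masses are not known exactly. Their poses are not given: they have to be found in the camera images.
- bar_unit: Control unit to operate, bolted down: steel foot plate 160 (x) x 180 (y) x 6 mm; grey housing 150 mm long in x, y = -22 to +78 mm, top at z = 70 mm. Origin: underside centre of the foot plate; +x away from the robot (yaw within 0.25 rad), y left, z up. The lever's slot (16 mm wide, along x) lies at y = +40 mm. The steel stop, a bent flat bar, lies on the housing top.
- bar_unit_lever (a joint): Crossbar lever, rad; hinge along the unit's +y; grows as the top goes away (+x). 0 = off, leaning 0.55 to the robot; 0.55 = first notch, upright; 1.10 = second notch and hard end stop, leaning 0.55 away. Sprung: let go between notches it runs to the nearest (divides near 0.28 and 0.83). Leaving a notch takes about 6 N at the handle. A shut stop blocks it soon after the first notch.
- bar_unit_lever_handle (a point): Centre of the lever's crossbar handle, 115 mm from the lever's pivot: a round black bar 16 mm in diameter, 48 mm long along the unit's y, on a 10 mm steel rod. Travels in an arc, 60 mm before to 60 mm beyond the pivot, 113 mm above the bench at both ends and 130 mm when upright.
- bar_unit_lever_pivot (a point): Fixed point on the lever's hinge axis (x = 0, y = 40, z = 15 mm in the unit's frame).
- bar_unit_stop (a joint): Stop of the crossbar unit, rad; hinge about the unit's +z. 0 = fully across the slot (nose along y, hard stop); grows as its pin goes away from the robot; 1.05 = fully open (hard stop). The lever passes freely from about 0.95. Stays where it is left (light friction, under 2 N at the pin); a lever pushed against a half-open stop drags it shut.
- bar_unit_stop_pin (a point): On the axis of the stop's upright black pin (12 mm in diameter, top 119 mm above the bench), 101 mm above the bench. It stands on the stop's bent tail, 70 mm from the stop's pivot: at (-17, -61) mm in the unit's frame when shut, (54, -60) mm fully open. The bar beneath is 10 mm wide, 73 to 80 mm above the bench; under the tail's end is only the foot plate.
- bar_unit_stop_pivot (a point): Fixed point on the stop's hinge axis (x = 17, y = 0 mm in the unit's frame), 101 mm above the bench. The stop's other end (nose) reaches 48 mm beyond the pivot, across the slot (along +y) when shut; the tail with the pin lies 0.5 rad off the nose's line, nearer the robot.
- ball_unit: Built as bar_unit, same size and mechanism, but its lever ends in a ball knob 30 mm in diameter in place of the crossbar. Not to be touched. The two units may stand either way round, left or right. Mind the extraction hood that hangs low over the far middle of the bench, beyond and between the units: cross between them near the robot.
- ball_unit_lever (a joint): Lever of the ball-knob unit, rad, 0 = off; to be left there.
- ball_unit_stop (a joint): Stop of the ball-knob unit, rad, as on the other unit; to be left.
- ball_unit_lever_handle (a point): Centre of the ball knob of the unit to be left alone.
- nut: Loose bright hexagon nut, 27 x 31 x 15 mm, on the bench left of the units; origin at the centre of its underside. To be left.
- nozzle: Loose copper gas nozzle lying on the bench, 25 mm in diameter, 68 mm long, beyond the units; origin under its centre. To be left.
- stub: Loose workpiece, a 57 mm tall tube stub tacked on a 104 x 101 mm plate, between the units; origin under the plate's centre. To be left.
- tube: Loose round tube offcut standing on end, 42 mm in diameter, 48 mm tall, right of the units; origin under its centre. To be left.

How it is judged:
By the outcome, as a careful person would: the job done as asked, in the order asked, and still so for the second after the job is handed in, with the robot touching nothing.
It also fails if it takes over 54 s, if anything falls off the work surface, if the arm or the gripper's body presses on something with over 40 N, if the wrist force passes 120 N, or if a joint passes its speed limit or range.

## Working session

There is one attempt and no reset: what is moved stays moved. The work goes in short steps, Python scripts to look and compute and a tool call to move; the robot and the scene stay as the last step left them, time stands still between calls to the robot, and variables do not carry over. Pictures are saved under pics/ and viewed, at most 10 in all, crops included, and the job is handed in when it is done.

Besides the shell and the picture viewer there is one more tool, called after "Emit:" as name(argument=value, ...), one argument or row to a line, values as JSON. jog_arm: Moves the arm, as the interface text tells. Shifts and turns lie within -1 to 1; 1 stands for 1 m of shift or 1.5 rad of turn. Its arguments: {"type":"object","properties":{"targets":{"type":"array"}},"required":["targets"]}

```bash
mkdir -p pics; cat > h.py <<'E'
import numpy as np, cv2
from plant import state, get_image, sign_off
def grab(n,save):
    s=state(); d=get_image(n); cv2.imwrite('pics/'+save,cv2.cvtColor(d['frame'],cv2.COLOR_RGB2BGR)); 
    np.save('pics/'+n+'.npy',np.array([d],dtype=object),allow_pickle=True); return s,d
def load(n): return np.load('pics/'+n+'.npy',allow_pickle=True)[0]
def rays(d,uv):
    uv=np.atleast_2d(uv).astype(float); f=d['frame'].shape[0]/2/np.tan(np.radians(d['vfov'])/2)
    c=np.c_[(uv[:,0]-d['cx'])/f,-(uv[:,1]-d['cy'])/f,-np.ones(len(uv))]
    return c@np.array(d['rotation']).T
def onz(d,uv,z):
    r=rays(d,uv); p=np.array(d['position']); return p+r*((z-p[2])/r[:,2])[:,None]
def pts(d):
    v,u=np.mgrid[0:480,0:640]; r=rays(d,np.c_[u.ravel(),v.ravel()])
    return (np.array(d['position'])+r*d['z_map'].ravel()[:,None]).reshape(480,640,3)
E
python3 - <<'E'
from h import *
for n in ('scene','top'):
    s,d=grab(n,n+'1.png'); print({k:v for k,v in d.items() if k not in('frame','z_map')})
print(state())
E
```

```text
{'vfov': 44.84446140593832, 'cx': 318.0518520825319, 'cy': 231.28287449321746, 'position': array([ -22.30602098, -846.67520798, 1329.77827563]), 'rotation': array([ 0.89778013,  0.32107095, -0.0996479 , -0.28456033])}
{'vfov': 54.700266214983934, 'cx': 316.98313999853576, 'cy': 243.3104453521193, 'position': array([ 285.71381047,   -8.67705491, 1545.19147738]), 'rotation': array([-0.70252867, -0.06287306,  0.07161441,  0.70524593])}
{'t': 0.1, 'joints': array([ 1.10698953e+00,  2.76492271e-01,  1.50596284e+00, -3.07444562e-05,
        1.36068855e+00, -1.21021576e-01]), 'joint_vel': array([ 0.00047687, -0.00069829, -0.00258706, -0.00057592, -0.00018493,
        0.00115187]), 'effort': array([ 2.23240138e-03, -4.05454159e+01, -2.37779850e+01,  7.03420350e-02,
        2.99593282e-02, -4.49878019e-05]), 'eef_pos': array([193.08846829, 541.13246878, 229.73113425]), 'ee_rot': array([-2.09156707e-04,  1.70551499e-01,  9.85348458e-01, -7.46916934e-04]), 'ft_force': array([ 0.16286266, -0.01491525,  0.91594646]), 'moment': array([-0.01585644, -0.03202227,  0.0425926 ]), 'grip_force': 0.0, 'width': 93.92801624093227}
```

View pics/scene1.png

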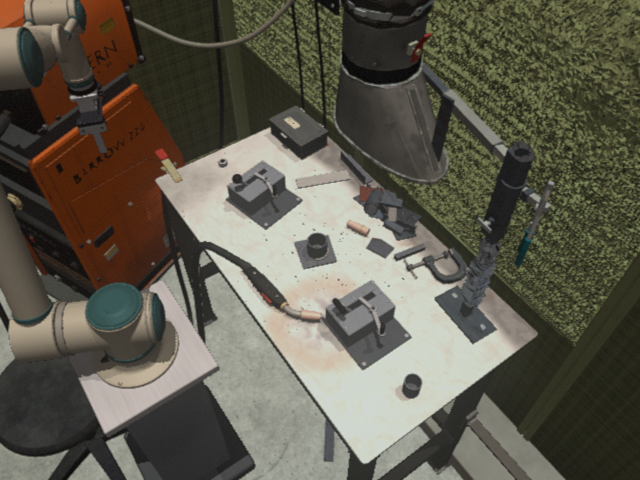

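View pics/top1.png

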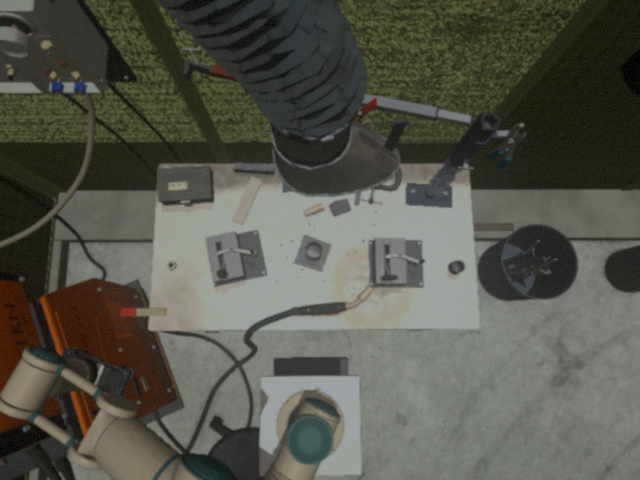

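```bash
sed -i "s/np.array(d\['rotation'\]).T/R(d).T/" h.py; cat >> h.py <<'E'
from scipy.spatial.transform import Rotation as Ro
def R(d): q=np.array(d['rotation']); return q if q.ndim==2 else Ro.from_quat(q[[1,2,3,0]]).as_matrix()
E
python3 - <<'E'
from h import *
d=load('top'); P=pts(d)
for uv in [(200,200),(330,320),(313,250),(172,265),(456,268),(403,262),(380,250),(389,276),(417,263)]: print(uv,P[uv[1],uv[0]].round(1))
b=cv2.cvtColor(d['frame'],cv2.COLOR_RGB2BGR)
c=lambda x,y,w=75,h=60:cv2.convertScaleAbs(cv2.resize(b[y:y+h,x:x+w],None,fx=5,fy=5,interpolation=cv2.INTER_CUBIC),alpha=1.6)
z=load('scene');sb=cv2.cvtColor(z['frame'],cv2.COLOR_RGB2BGR)
e=cv2.convertScaleAbs(cv2.resize(sb[275:370,315:415],(400,380),interpolation=cv2.INTER_CUBIC),alpha=1.6)
cv2.imwrite('pics/crop1.png',np.vstack([np.hstack([c(200,228,80),c(360,228,80)])[:, :800],]))
cv2.imwrite('pics/crop2.png',e)
E
```

```text
(200, 200) [725.8 364.3  36.8]
(330, 320) [ 3.267e+02 -7.010e+01 -2.000e-01]
(313, 250) [558.8 -15.   10. ]
(172, 265) [509.  453.3  13.5]
(456, 268) [ 497.3 -496.     2.2]
(403, 262) [ 507.3 -303.4   75.2]
(380, 250) [ 546.9 -230.9   73.4]
(389, 276) [ 457.4 -249.8  116.6]
(417, 263) [ 503.7 -347.9   76.7]
```

View pics/crop1.png

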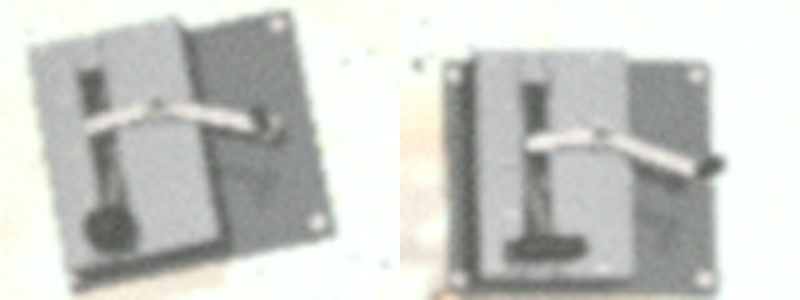

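```bash
python3 - <<'E'
from h import *
d=load('top'); P=pts(d); 
f=lambda x,y:(360+(x-400+.5)/5-.5,228+(y+.5)/5-.5)
B=onz(d,[f(455,75),f(697,75),f(458,278),f(697,283)],7); print('bolts',B.round(1)); c=B.mean(0)
for a,b in((0,2),(1,3)): v=B[a]-B[b]; print('yaw',np.arctan2(v[1],v[0]))
for a,b in((0,1),(2,3)): v=B[a]-B[b]; print('yaw',np.arctan2(-v[0],v[1]))
print('c',c)
m=(np.abs(P[...,2]-70)<5)&(np.abs(P[...,0]-510)<110)&(np.abs(P[...,1]+290)<110)
q=P[m][:,:2]; print(len(q),cv2.minAreaRect(q.astype(np.float32)))
print('bar',onz(d,[f(508,246),f(584,246),f(546,246)],113).round(1))
print('pin top',onz(d,f(712,163),119).round(1),'stop pivot',onz(d,f(602,133),80).round(1))
for y in (-17,):
  for yaw in(-.05,0,.05):
    r=np.array([[np.cos(yaw),-np.sin(yaw)],[np.sin(yaw),np.cos(yaw)]]); print(yaw,c[:2]+r@[-17,-61],c[:2]+r@[17,0],c[:2]+r@[-60,40])
E
```

```text
bolts [[ 584.2 -209.9    7. ]
 [ 583.8 -374.     7. ]
 [ 446.7 -208.2    7. ]
 [ 442.8 -367.4    7. ]]
yaw -0.012387341122808147
yaw -0.04672268531677377
yaw -0.0026795358062091127
yaw -0.02468072253474231
c [ 514.37141959 -289.89483427    7.        ]
1002 ((513.9312133789062, -278.6153564453125), (133.82177734375, 147.87290954589844), 89.74124145507812)
bar [[ 455.4 -226.1  113. ]
 [ 455.2 -273.4  113. ]
 [ 455.3 -249.7  113. ]]
pin top [[ 506.2 -354.2  119. ]] stop pivot [[ 531.9 -293.8   80. ]]
-0.05 [ 494.34393584 -349.96895428] [ 531.35017402 -290.74448015] [ 456.44557074 -246.9460737 ]
0 [ 497.37141959 -350.89483427] [ 531.37141959 -289.89483427] [ 454.37141959 -249.89483427]
0.05 [ 500.44139449 -351.66824603] [ 531.35017402 -289.04518839] [ 452.44723719 -252.94357401]
```

Emit:
jog_arm(
  targets=[
    {"rot": [0, 0, 0.011], "delta_pos": [0.01, -0.04, 0], "hand": 0},
    {"rot": [0, 0, 0.011], "delta_pos": [0.01, -0.04, 0], "hand": 0},
    {"rot": [0, 0, 0.011], "delta_pos": [0.01, -0.04, 0], "hand": 0},
    {"rot": [0, 0, 0.011], "delta_pos": [0.01, -0.04, 0], "hand": 0},
    {"rot": [0, 0, 0.011], "delta_pos": [0.01, -0.04, 0], "hand": 0},
    {"rot": [0, 0, 0.011], "delta_pos": [0.01, -0.04, 0], "hand": 0},
    {"rot": [0, 0, 0.011], "delta_pos": [0.01, -0.04, 0], "hand": 0},
    {"rot": [0, 0, 0.011], "delta_pos": [0.01, -0.04, 0], "hand": 0},
    {"rot": [0, 0, 0.011], "delta_pos": [0.01, -0.04, 0], "hand": 0},
    {"rot": [0, 0, 0.011], "delta_pos": [0.01, -0.04, 0], "hand": 0},
    {"rot": [0, 0, 0.011], "delta_pos": [0.01, -0.04, 0], "hand": 0},
    {"rot": [0, 0, 0.011], "delta_pos": [0.01, -0.04, 0], "hand": 0},
    {"rot": [0, 0, 0.011], "delta_pos": [0.01, -0.04, 0], "hand": 0},
    {"rot": [0, 0, 0.011], "delta_pos": [0.01, -0.04, 0], "hand": 0},
    {"rot": [0, 0, 0.011], "delta_pos": [0.01, -0.04, 0], "hand": 0},
    {"rot": [0, 0, 0.011], "delta_pos": [0.01, -0.04, 0], "hand": 0},
    {"rot": [0, 0, 0.011], "delta_pos": [0.01, -0.04, 0], "hand": 0},
    {"rot": [0, 0, 0.011], "delta_pos": [0.01, -0.04, 0], "hand": 0},
    {"rot": [0, 0, 0.011], "delta_pos": [0.01, -0.04, 0], "hand": 0},
    {"rot": [0, 0, 0.011], "delta_pos": [0.01, -0.04, 0], "hand": 0},
  ],
)

```text
t: 2.1
eef_pos: [393.1, -260.0, 230.1]
ee_rot: [-0.0, 0.006, 1.0, 0.0]
ft_force: [1.0, 0.3, -0.2]
width: 0.3
grip_force: 0.0
```

Emit:
jog_arm(
  targets=[
    {"rot": [0, 0, 0], "delta_pos": [0.01, -0.04, 0], "hand": 0},
    {"rot": [0, 0, 0], "delta_pos": [0, -0.04, 0], "hand": 0},
    {"rot": [0, 0, 0], "delta_pos": [0, 0, 0], "hand": 0},
    {"rot": [0, 0, 0], "delta_pos": [0, 0, 0], "hand": 0},
  ],
)

```text
t: 2.5
eef_pos: [402.8, -338.5, 229.6]
ee_rot: [-0.001, 0.007, 1.0, 0.001]
ft_force: [0.4, 0.2, 0.4]
width: 0.6
grip_force: 0.0
```

```bash
python3 - <<'E'
from h import *
s,d=grab('wrist','w1.png'); print(s['eef_pos'],s['ee_rot'],s['joints'],s['width']); print(d['hand_eye'],d['vfov'],d['cx'],d['cy'])
np.save('pics/ws.npy',np.r_[s['eef_pos'],s['ee_rot']])
E
```

```text
[ 402.79957994 -338.46202461  229.6047959 ] [-6.62901801e-04  7.22027473e-03  9.99973074e-01  1.13136613e-03] [-8.31509312e-01  2.04126997e-01  1.60596618e+00  5.79510776e-04
  1.33406084e+00 -2.38800159e+00] 0.56107621347321
[[-3.31122670e-04  9.64714566e-01  2.63297734e-01  7.71408306e+01]
 [ 9.99999879e-01  2.23331323e-04  4.39318818e-04 -4.49386649e-01]
 [ 3.65014631e-04  2.63297847e-01 -9.64714523e-01 -1.54922862e+02]
 [ 0.00000000e+00  0.00000000e+00  0.00000000e+00  1.00000000e+00]] 71.6947065216532 325.81922312608896 238.18792675601105
```

View pics/w1.png

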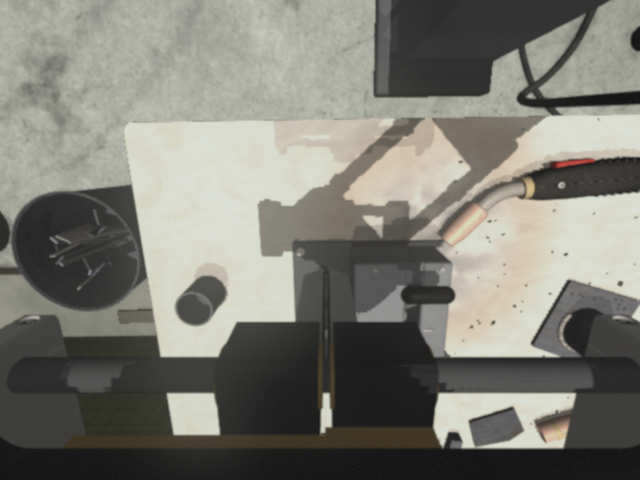

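```bash
python3 - <<'E'
from h import *
d=load('wrist'); s=np.load('pics/ws.npy')
T=Ro.from_quat(s[[4,5,6,3]]).as_matrix(); H=np.array(d['hand_eye']); d['rotation']=T@H[:3,:3]; d['position']=s[:3]+T@H[:3,3]
print(d['position'])
print('handle ends',onz(d,[(402,295),(455,295),(428,295)],113).round(1))
print('plate corner',onz(d,[(294,241)],6).round(1), onz(d,[(356,262)],70).round(1))
t=load('top')
# dark pin blob in top view, and through the scene view
P=pts(t)
for v in range(258,264): print([int(t['frame'][v,u].sum()) for u in range(414,428)],[int(P[v,u,2]) for u in range(414,428)])
E
```

```text
[ 325.86323099 -338.14957552  384.62964344]
handle ends [[ 453.  -271.8  113. ]
 [ 453.7 -224.6  113. ]
 [ 453.3 -248.7  113. ]]
plate corner [[ 431.5 -376.7    6. ]] [[ 436.4 -309.    70. ]]
[344, 307, 298, 279, 276, 269, 263, 282, 359, 419, 446, 462, 482, 482] [0, 0, 4, 5, 4, 6, 6, 5, 1, -2, -1, 0, -5, 3]
[414, 389, 359, 334, 309, 284, 273, 243, 260, 304, 366, 434, 474, 487] [80, 79, 10, 11, 7, 2, 5, 4, 119, 121, 2, 0, -1, -2]
[422, 423, 422, 408, 362, 284, 240, 202, 194, 225, 297, 411, 472, 485] [82, 89, 79, 75, 78, 80, 113, 120, 117, 123, 116, -5, 2, 0]
[377, 400, 423, 427, 364, 270, 206, 186, 192, 220, 314, 414, 468, 485] [82, 82, 80, 75, 82, 91, 107, 123, 121, 113, 119, 2, 0, -1]
[270, 307, 356, 383, 348, 254, 184, 198, 237, 307, 380, 446, 473, 483] [72, 79, 73, 82, 82, 93, 106, 117, 118, 120, 0, 5, 5, 1]
[214, 221, 251, 290, 283, 241, 226, 253, 323, 404, 454, 477, 479, 481] [9, 6, 12, 76, 76, 88, 93, 99, 81, -1, -1, -3, 1, 0]
```

Emit:
jog_arm(
  targets=[
    {"rot": [0, 0, 0], "delta_pos": [0, -0.016, -0.03], "hand": 0},
    {"rot": [0, 0, 0], "delta_pos": [0.02, 0, -0.04], "hand": 0},
    {"rot": [0, 0, 0], "delta_pos": [0.02, 0, -0.04], "hand": 0},
    {"rot": [0, 0, 0], "delta_pos": [0.02, 0, -0.002], "hand": 0},
    {"rot": [0, 0, 0], "delta_pos": [0.01, 0, 0], "hand": 0},
    {"rot": [0, 0, 0], "delta_pos": [0.01, 0, 0], "hand": 0},
    {"rot": [0, 0, 0], "delta_pos": [0.008, 0, 0], "hand": 0},
    {"rot": [0, 0, 0], "delta_pos": [0.008, 0, 0], "hand": 0},
    {"rot": [0, 0, 0], "delta_pos": [0.008, 0, 0], "hand": 0},
    {"rot": [0, 0, 0], "delta_pos": [0.008, 0, 0], "hand": 0},
    {"rot": [0, 0, 0], "delta_pos": [0.008, 0, 0], "hand": 0},
    {"rot": [0, 0, 0], "delta_pos": [0.008, 0, 0], "hand": 0},
    {"rot": [0, 0, 0], "delta_pos": [0.008, 0, 0], "hand": 0},
    {"rot": [0, 0, 0], "delta_pos": [0, 0, 0], "hand": 0},
  ],
)

```text
t: 3.95
eef_pos: [540.7, -354.1, 118.1]
ee_rot: [0.001, 0.006, 1.0, 0.0]
ft_force: [0.1, 0.3, 0.4]
width: 0.4
grip_force: 0.0
```

Emit:
jog_arm(
  targets=[
    {"rot": [0, 0, 0], "delta_pos": [0.005, 0, 0], "hand": 0},
    {"rot": [0, 0, 0], "delta_pos": [0.005, 0, 0], "hand": 0},
    {"rot": [0, 0, 0], "delta_pos": [0.003, 0, 0], "hand": 0},
  ],
)

```text
t: 4.25
eef_pos: [551.4, -353.7, 118.0]
ee_rot: [-0.001, 0.006, 1.0, 0.001]
ft_force: [-7.4, 1.8, 1.5]
width: 0.5
grip_force: 3.9
```

```bash
python3 - <<'E'
from h import *
s,d=grab('top','t2.png');print(s['ft_force'])
b=cv2.cvtColor(d['frame'],cv2.COLOR_RGB2BGR)
a=cv2.convertScaleAbs(cv2.resize(b[220:300,350:450],None,fx=4,fy=4,interpolation=cv2.INTER_CUBIC),alpha=1.6)
s,d=grab('scene','s2.png')
b=cv2.cvtColor(d['frame'],cv2.COLOR_RGB2BGR)
c=cv2.convertScaleAbs(cv2.resize(b[275:355,315:415],None,fx=4,fy=4,interpolation=cv2.INTER_CUBIC),alpha=1.6)
cv2.imwrite('pics/c3.png',np.hstack([a,c]))
E
```

```text
[-7.35630267  1.83867556  1.54969422]
```

View pics/c3.png

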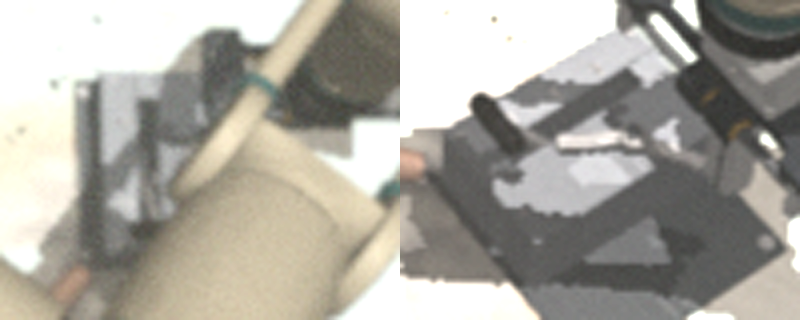

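Emit:
jog_arm(
  targets=[
    {"rot": [0, 0, 0], "delta_pos": [0.003, 0, 0], "hand": 0},
    {"rot": [0, 0, 0], "delta_pos": [0, 0, 0], "hand": 0},
  ],
)

```text
t: 4.55
eef_pos: [551.6, -353.8, 117.9]
ee_rot: [-0.004, 0.006, 1.0, 0.001]
ft_force: [-9.2, 2.6, 3.3]
width: 0.3
grip_force: 4.7
```

Emit:
jog_arm(
  targets=[
    {"rot": [0, 0, 0], "delta_pos": [-0.015, 0, 0], "hand": 0},
    {"rot": [0, 0, 0], "delta_pos": [-0.03, 0, 0], "hand": 0},
    {"rot": [0, 0, 0], "delta_pos": [-0.04, 0, 0], "hand": 0},
    {"rot": [0, 0, 0], "delta_pos": [-0.04, 0, 0], "hand": 0},
    {"rot": [0, 0, 0], "delta_pos": [-0.015, 0, 0], "hand": 0},
    {"rot": [0, 0, 0], "delta_pos": [0, 0.035, 0.01], "hand": 0},
    {"rot": [0, 0, 0], "delta_pos": [0, 0.04, 0], "hand": 0},
    {"rot": [0, 0, 0], "delta_pos": [0, 0.03, 0], "hand": 0},
    {"rot": [0, 0, 0], "delta_pos": [0, 0, 0], "hand": 0},
    {"rot": [0, 0, 0], "delta_pos": [0, 0, 0], "hand": 0},
  ],
)

```text
t: 5.55
eef_pos: [417.1, -250.4, 129.3]
ee_rot: [0.002, 0.006, 1.0, -0.001]
ft_force: [-0.3, -0.3, 0.5]
width: 0.5
grip_force: 0.0
```

Emit:
jog_arm(
  targets=[
    {"rot": [0, 0, 0], "delta_pos": [0.01, 0, 0], "hand": 0},
    {"rot": [0, 0, 0], "delta_pos": [0.01, 0, 0], "hand": 0},
    {"rot": [0, 0, 0], "delta_pos": [0.01, 0, 0], "hand": 0},
    {"rot": [0, 0, 0], "delta_pos": [0.01, 0, 0], "hand": 0},
    {"rot": [0, 0, 0], "delta_pos": [0.01, 0, 0], "hand": 0},
    {"rot": [0, 0, 0], "delta_pos": [0.01, 0, 0], "hand": 0},
  ],
)

```text
t: 6.15
eef_pos: [476.2, -250.4, 128.3]
ee_rot: [-0.0, 0.007, 1.0, -0.0]
ft_force: [-0.8, -0.0, 0.1]
width: 0.7
grip_force: 0.3
```

Emit:
jog_arm(
  targets=[
    {"rot": [0, 0, 0], "delta_pos": [0.01, 0, 0], "hand": 0},
    {"rot": [0, 0, 0], "delta_pos": [0.01, 0, 0], "hand": 0},
    {"rot": [0, 0, 0], "delta_pos": [0.01, 0, 0], "hand": 0},
  ],
)

```text
t: 6.45
eef_pos: [504.6, -249.8, 128.3]
ee_rot: [-0.002, 0.006, 1.0, -0.0]
ft_force: [-5.7, -1.1, 3.1]
width: 0.5
grip_force: 2.6
```

Emit:
jog_arm(
  targets=[
    {"rot": [0, 0, 0], "delta_pos": [0.01, 0, 0], "hand": 0},
    {"rot": [0, 0, 0], "delta_pos": [0.01, 0, 0], "hand": 0},
  ],
)

```text
t: 6.65
eef_pos: [524.8, -249.1, 127.7]
ee_rot: [-0.002, 0.006, 1.0, 0.0]
ft_force: [-1.7, 0.3, -1.3]
width: 0.4
grip_force: 1.2
```

Emit:
jog_arm(
  targets=[
    {"rot": [0, 0, 0], "delta_pos": [0.01, 0, 0], "hand": 0},
    {"rot": [0, 0, 0], "delta_pos": [0.008, 0, 0], "hand": 0},
    {"rot": [0, 0, 0], "delta_pos": [0.006, 0, 0], "hand": 0},
  ],
)

```text
t: 6.95
eef_pos: [551.2, -249.5, 128.8]
ee_rot: [0.001, 0.006, 1.0, -0.0]
ft_force: [-0.2, -0.5, -0.2]
width: 0.3
grip_force: 0.0
```

Emit:
jog_arm(
  targets=[
    {"rot": [0, 0, 0], "delta_pos": [0.004, 0, 0], "hand": 0},
    {"rot": [0, 0, 0], "delta_pos": [0.004, 0, 0], "hand": 0},
    {"rot": [0, 0, 0], "delta_pos": [0, 0, 0], "hand": 0},
  ],
)

```text
t: 7.25
eef_pos: [554.6, -249.2, 128.3]
ee_rot: [-0.003, 0.006, 1.0, 0.0]
ft_force: [-7.0, -0.8, 3.8]
width: 0.9
grip_force: 3.1
```

Emit:
jog_arm(
  targets=[
    {"rot": [0, 0, 0], "delta_pos": [-0.02, 0, 0], "hand": 0},
    {"rot": [0, 0, 0], "delta_pos": [-0.03, 0, 0], "hand": 0},
    {"rot": [0, 0, 0], "delta_pos": [-0.04, 0, 0], "hand": 0},
    {"rot": [0, 0, 0], "delta_pos": [-0.04, 0, 0], "hand": 0},
    {"rot": [0, 0, 0], "delta_pos": [-0.03, -0.02, 0.02], "hand": 0},
    {"rot": [0, 0, 0], "delta_pos": [-0.02, -0.04, 0.02], "hand": 0},
    {"rot": [0, 0, 0], "delta_pos": [0, -0.045, 0], "hand": 0},
    {"rot": [0, 0, 0], "delta_pos": [0, -0.045, 0], "hand": 0},
    {"rot": [0, 0, 0], "delta_pos": [0, -0.02, 0], "hand": 0},
    {"rot": [0, 0, 0], "delta_pos": [0, 0, 0], "hand": 0},
  ],
)

```text
t: 8.25
eef_pos: [377.5, -422.7, 168.5]
ee_rot: [0.001, 0.008, 1.0, -0.001]
ft_force: [-0.7, 1.0, 1.4]
width: 0.5
grip_force: 0.0
```

```bash
python3 - <<'E'
from h import *
ims=[]
for n,x,y in(('top',350,220),('scene',315,275)):
    s,d=grab(n,n+'3.png'); P=pts(d).reshape(-1,3)
    m=(P[:,0]>560)&(P[:,0]<760)&(P[:,1]<-200)&(P[:,1]>-500)&(P[:,2]>110)&(P[:,2]<700)&(d['z_map'].ravel()>0); q=P[m]
    if len(q): print(n,len(q),q.min(0),q.max(0)); k=q[q[:,0]<690]; print(k[::max(1,len(k)//12)].round())
    b=cv2.cvtColor(d['frame'],cv2.COLOR_RGB2BGR)
    ims.append(cv2.convertScaleAbs(cv2.resize(b[y:y+80,x:x+100],None,fx=4,fy=4,interpolation=cv2.INTER_CUBIC),alpha=1.6))
cv2.imwrite('pics/c4.png',np.hstack(ims)); print(s['eef_pos'])
E
```

```text
top 3062 [ 561.91669706 -499.98223329  110.12755283] [ 759.94610107 -200.03300763  590.6522889 ]
[[ 688. -202.  411.]
 [ 685. -204.  396.]
 [ 685. -211.  387.]
 [ 680. -203.  386.]
 [ 580. -235.  120.]
 [ 581. -267.  117.]
 [ 576. -253.  123.]
 [ 574. -238.  118.]
 [ 574. -270.  117.]
 [ 571. -254.  118.]
 [ 568. -231.  119.]
 [ 569. -264.  112.]
 [ 563. -349.  125.]]
scene 5916 [ 561.42466163 -499.98449745  110.16379341] [ 759.98550156 -200.00197809  588.78768581]
[[ 688. -201.  409.]
 [ 685. -203.  396.]
 [ 684. -204.  391.]
 [ 688. -211.  392.]
 [ 688. -211.  388.]
 [ 688. -215.  388.]
 [ 681. -213.  388.]
 [ 678. -210.  384.]
 [ 679. -209.  379.]
 [ 681. -214.  378.]
 [ 567. -346.  117.]
 [ 561. -349.  116.]
 [ 568. -356.  114.]]
[ 377.23204881 -420.22154066  168.29890307]
```

View pics/c4.png

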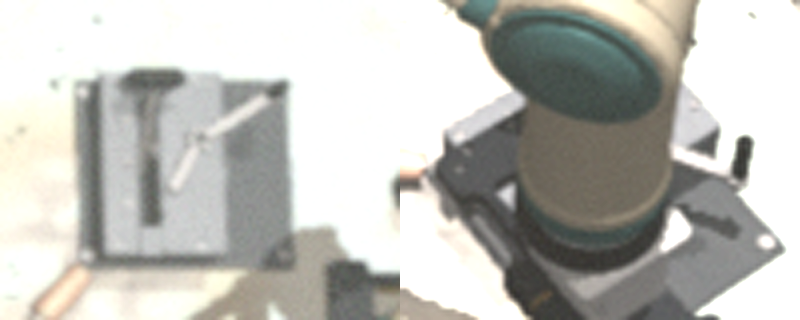

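Emit:
jog_arm(
  targets=[
    {"rot": [0, 0, 0], "delta_pos": [0.04, 0, 0], "hand": 0},
    {"rot": [0, 0, 0], "delta_pos": [0.04, 0, 0], "hand": 0},
    {"rot": [0, 0, 0], "delta_pos": [0.04, 0, 0], "hand": 0},
    {"rot": [0, 0, 0], "delta_pos": [0.04, 0, 0], "hand": 0},
    {"rot": [0, 0, 0], "delta_pos": [0.04, 0, 0], "hand": 0},
    {"rot": [0, 0, 0], "delta_pos": [0.028, 0.02, 0], "hand": 0},
    {"rot": [0, 0, 0], "delta_pos": [0, 0.03, 0], "hand": 0},
    {"rot": [0, 0, 0], "delta_pos": [0, 0.016, 0], "hand": 0},
    {"rot": [0, 0, 0], "delta_pos": [0, 0, -0.02], "hand": 0},
    {"rot": [0, 0, 0], "delta_pos": [0, 0, -0.02], "hand": 0},
    {"rot": [0, 0, 0], "delta_pos": [0, 0, -0.01], "hand": 0},
    {"rot": [0, 0, 0], "delta_pos": [0, 0, 0], "hand": 0},
  ],
)

```text
t: 9.55
eef_pos: [603.9, -352.1, 117.2]
ee_rot: [-0.001, 0.006, 1.0, 0.001]
ft_force: [-0.3, 0.6, 0.6]
width: 0.6
grip_force: 0.0
```

Emit:
jog_arm(
  targets=[
    {"rot": [0, 0, 0], "delta_pos": [-0.008, -0.003, 0], "hand": 0},
    {"rot": [0, 0, 0], "delta_pos": [-0.008, 0, 0], "hand": 0},
    {"rot": [0, 0, 0], "delta_pos": [-0.008, 0, 0], "hand": 0},
    {"rot": [0, 0, 0], "delta_pos": [-0.008, 0, 0], "hand": 0},
    {"rot": [0, 0, 0], "delta_pos": [-0.008, 0, 0], "hand": 0},
    {"rot": [0, 0, 0], "delta_pos": [-0.008, 0, 0], "hand": 0},
    {"rot": [0, 0, 0], "delta_pos": [-0.008, 0, 0], "hand": 0},
    {"rot": [0, 0, 0], "delta_pos": [-0.008, 0, 0], "hand": 0},
    {"rot": [0, 0, 0], "delta_pos": [-0.008, 0, 0], "hand": 0},
    {"rot": [0, 0, 0], "delta_pos": [-0.008, 0, 0], "hand": 0},
  ],
)

```text
t: 10.55
eef_pos: [524.4, -355.2, 118.2]
ee_rot: [-0.0, 0.007, 1.0, 0.001]
ft_force: [1.1, 2.0, 0.6]
width: 0.4
grip_force: 0.9
```

Emit:
jog_arm(
  targets=[
    {"rot": [0, 0, 0], "delta_pos": [-0.006, 0, 0], "hand": 0},
    {"rot": [0, 0, 0], "delta_pos": [-0.004, 0, 0], "hand": 0},
    {"rot": [0, 0, 0], "delta_pos": [-0.004, 0, 0], "hand": 0},
    {"rot": [0, 0, 0], "delta_pos": [0, 0, 0], "hand": 0},
  ],
)

```text
t: 10.95
eef_pos: [511.6, -356.1, 118.3]
ee_rot: [0.001, 0.007, 1.0, 0.0]
ft_force: [4.0, 1.7, -1.9]
width: 0.4
grip_force: 1.8
```

Emit:
jog_arm(
  targets=[
    {"rot": [0, 0, 0], "delta_pos": [-0.004, 0, 0], "hand": 0},
    {"rot": [0, 0, 0], "delta_pos": [-0.002, 0, 0], "hand": 0},
    {"rot": [0, 0, 0], "delta_pos": [0, 0, 0], "hand": 0},
    {"rot": [0, 0, 0], "delta_pos": [0, 0, 0], "hand": 0},
  ],
)

```text
t: 11.35
eef_pos: [511.0, -356.0, 118.6]
ee_rot: [0.006, 0.007, 1.0, 0.0]
ft_force: [14.4, 2.9, -5.3]
width: 0.5
grip_force: 7.0
```

Emit:
jog_arm(
  targets=[
    {"rot": [0, 0, 0], "delta_pos": [0.015, 0, 0], "hand": 0},
    {"rot": [0, 0, 0], "delta_pos": [0.025, 0, 0], "hand": 0},
    {"rot": [0, 0, 0], "delta_pos": [0, 0, 0.03], "hand": 0},
    {"rot": [0, 0, 0], "delta_pos": [0, 0, 0.03], "hand": 0},
    {"rot": [0, 0, 0], "delta_pos": [0, -0.03, 0.01], "hand": 0},
    {"rot": [0, 0, 0], "delta_pos": [-0.02, -0.03, 0], "hand": 0},
    {"rot": [0, 0, 0], "delta_pos": [-0.04, 0, 0], "hand": 0},
    {"rot": [0, 0, 0], "delta_pos": [-0.04, 0, 0], "hand": 0},
    {"rot": [0, 0, 0], "delta_pos": [-0.04, 0, 0], "hand": 0},
    {"rot": [0, 0, 0], "delta_pos": [-0.04, 0, 0], "hand": 0},
    {"rot": [0, 0, 0], "delta_pos": [0, 0, 0], "hand": 0},
    {"rot": [0, 0, 0], "delta_pos": [0, 0, 0], "hand": 0},
  ],
)

```text
t: 12.55
eef_pos: [364.3, -417.0, 188.8]
ee_rot: [-0.0, 0.007, 1.0, -0.0]
ft_force: [0.5, 0.5, 0.1]
width: 0.6
grip_force: 0.0
```

```bash
python3 - <<'E'
from h import *
s,d=grab('top','top4.png'); b=cv2.cvtColor(d['frame'],cv2.COLOR_RGB2BGR); print(s['eef_pos'],s['ft_force'])
c=lambda x:cv2.convertScaleAbs(cv2.resize(b[215:295,x:x+100],None,fx=4,fy=4,interpolation=cv2.INTER_CUBIC),alpha=1.6)
cv2.imwrite('pics/c5.png',np.hstack([c(190),c(350)]))
E
```

```text
[ 364.26957529 -417.02314016  188.83317189] [0.45575252 0.5454044  0.13239355]
```

View pics/c5.png

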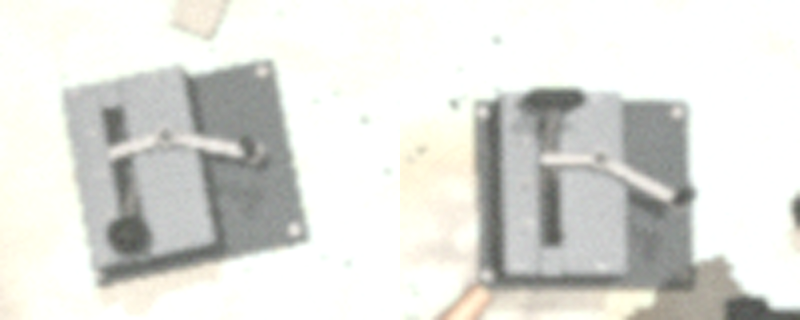

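The picture shows the bar unit's lever at its far end (crossbar at crop 553,98). Its stop lies straight across the slot (nose at 545,160; pin at 682,193). The ball unit is unchanged.

```bash
python3 -c "from plant import sign_off; print(sign_off())"
```

```text
the job is handed in; nothing more can be done
None
```

The crossbar unit is set to full: its lever is at the far end position, its stop is pushed back to its hard stop across the slot behind the lever, and the job was handed in at about 12.6 s with the arm clear.

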